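# Clear the press bed of trapped clamp nuts

## Robot

A 6-joint arm with a two-finger parallel gripper is mounted at the origin on the work surface. World frame = base frame: x ahead of the robot, y to its left, z up, the work surface at z = 0. Lengths are in m, angles in rad, forces in N, time in s.
With the tool pointing down it reaches from about 0.225 to 0.875 m from the base axis. Payload 3.4 kg.
Tool frame: the origin (TCP) lies on the centre line of the jaws, within the pads' length; the fingertips stand 11 mm ahead of it and the grasp point (between the pads) lies 8 mm behind it; z points along the fingers, y is the line along which they close (so a half turn about z gives the same grasp; the last joint's range is limited). The gripper opens to 85 mm and grips with 20 to 120 N. Pads are 22 mm wide; open, the fingers measure 114 mm over their backs; the gripper's body (76 mm by 85 mm) begins 54 mm behind the grasp point. The pads swing forward as they close: fully open they stand 13 mm farther back than shut.
Start: joints at [1.216, 0.276, 1.505, -0, 1.361, -0.121], TCP at [0.133, 0.559, 0.242] pointing down, gripper open.
Joint ranges: [-2.89, 2.89], [-0.75, 2.08], [0.22, 2.7], [-1.18, 4.32], [0.11, 2.71], [-2.7, 2.7]. Speed limits (rad/s): [2.57, 2.57, 3.14, 3.14, 3.14, 3.14].

## Interface

Orientations are given as a unit quaternion [x, y, z, w].
In Python, from workcell import bot gives the robot as it stands. The module is installed in compiled form; this text tells all that it offers.
- The arm moves only by the tool servo_tool, never from a script. Its argument "rows" is a list of rows, each a list of 7 numbers: the shift along the world's x, y, z in units of 30 mm (1.0 is 30 mm), then the turn, a rotation vector about the world's x, y, z in units of 8 degrees (1.0 is 8 degrees), then the closure, from 0 (fully open) to 1 (shut). A call has 1 to 5 rows; each row is the pose to reach, as a shift and turn from the pose commanded when the call began; what a row does not reach only later rows make up. A row lasts 1/8 s, in which the tool goes at most 62.5 mm and 10.7 degrees, less where a joint would pass 70% of its speed; a pose out of reach is approached as far as the arm can. A call with a gripper value outside its range is refused whole. The fingers move at their own pace and stop on an object; "grip_force" is the grip in N (left out, the last holds). Time passes only in rows, so rows that repeat a pose let the fingers close. It gives the time, the measured TCP pose, the force, the opening and the grip force at its end, in the units of the state.
- bot.get_state(): the state, without advancing time (a new reading comes with each control period).
- bot.capture(name): name is "scene" or "side" or "wrist"; returns a dict with "pixels" (400x640x3 uint8, red, green, blue), "mtx" (3x3 intrinsics, pixels), "eye" and "rotation" of the camera in the world; the wrist camera has in their place "T_tool_cam" (4x4, takes a point from camera to tool coordinates, whose origin is the TCP and whose axes are the flange's). Camera axes: x right, y up, looking along -z (the intrinsics and any distortion apply to the point x, -y, -z); pixel columns grow to the right and rows downward; lengths in m; the calibration is good to about 2 mm. A picture is of the moment at which its call begins: read the wrist's pose just before it. There is no depth.
- bot.hand_in(): hands the job in; it is judged then, once.
Trained networks look in a picture, given as the dict that the camera call returned (one of the last four; its "shot" number tells which), for a name from the list of things; names that differ only in an ending like _2 or _b are one class to them, and where a whole thing is asked for, a point or a joint stands for the part that bears it (a point fixed in the world has none). Each returns a list of dicts, best first, with "p" (0 to 1); they miss things now and then, are a little off and sometimes report something else, mostly with a low value. They report only what shows in the picture. A call takes as long as a camera call. They do not tell look-alikes from the thing itself.
- bot.spot_in(picture, thing): "centre" ([x, y, z] in m, in world coordinates, good to about 4 mm: the middle of the surface that is visible of it).
- bot.regions_of(picture, thing): "pixels" (400x640 bool, what is visible of it).
- bot.pinpoint(picture, thing): "centre" ([x, y, z] in m, in world coordinates, good to about 4 mm: a listed point, or the origin of a listed thing).
The state is a dict: "clock": time; "q": joint angles; "joint_vel": joint speeds; "tau": joint torques, N m; "tool_pos": TCP position; "ee_rot": TCP orientation; "force": force on the tool from outside, world axes, zero at the start; "wrist_torque": the same for the moment, N m; "width": opening from 0.0 (shut) to 1.0 (fully open); "grip_force": force on a finger pad.
Only numpy, scipy, OpenCV 4.12 (cv2) and the standard library are available. Lean on these libraries where they do the work, as an engineer would, in place of code of your own. Each camera call takes 0.05 s, during which the arm holds its last target. There are 200 camera calls.

## Task

Make the press safe by releasing its red bayonet isolator (push the cap down, turn it anticlockwise to the green dot, let it pop up), then use the hooked pick to drag every yellow clamp nut out of the bed's slots by their open end, never reaching in with the pick while the isolator is locked nor poking at a nut in a slot with the fingers. Put all the nuts in the blue tray and lay the pick back in its stand as it was; only then lock the isolator again (push down, turn clockwise to the red dot, let it spring up into its notch). Leave everything else on the table where it is.

Things in the scene. Friction and masses are not known exactly. Their poses are not given: they have to be found in the camera images.
- bed: fixed bed of 5 blue rails with steel tops, 218 x 150 (y) x 24 mm; origin: centre of underside. 4 slots along y at x = -75, -25, 25, 75 mm, 32 wide, 16 high inside, floor = table. 8 mm thick lips (z 16 to 24) leave a slit 16 wide, open above for y -75 to 75. Mouths at y = +75, clear table beyond. Side stops at y -62 to -50, 17 mm apart, hold nuts in; a hook fits between and behind them
- nut0: yellow clamp nut with a brass ring mark, flat block 28 (x) x 34 (y) x 12 mm, 80 g, origin at the centre of its underside; starts trapped in one of the bed's slots, long side along the slot. May be absent
- nut1: yellow clamp nut with a brass ring mark, flat block 28 (x) x 34 (y) x 12 mm, 80 g, origin at the centre of its underside; starts trapped in one of the bed's slots, long side along the slot. May be absent
- nut2: yellow clamp nut with a brass ring mark, flat block 28 (x) x 34 (y) x 12 mm, 80 g, origin at the centre of its underside; starts trapped in one of the bed's slots, long side along the slot. May be absent
- nut3: yellow clamp nut with a brass ring mark, flat block 28 (x) x 34 (y) x 12 mm, 80 g, origin at the centre of its underside; starts trapped in one of the bed's slots, long side along the slot. May be absent
- pick: hooked pick, 90 g. Red handle 100 (x) x 16 (y) x 22 mm (z); origin: centre of the handle's underside, z up. A thin arm runs from its +x end to x = 90 mm, where the hook, a steel leg 6 (x) x 8 mm (y), hangs down to 58 mm below the handle's underside. Grip the middle of the handle from above, across its 16 mm
- pick_tip (a point): middle of the lower end of the pick's hook, at (90, 0, -58) mm in the pick's frame
- stand: fixed stand of the pick: base 110 (x) x 62 x 6 mm, origin: centre of its underside; forks at x = -40 and 40 mm, each 12 mm long, 68 mm clear between. The handle lies along x on the fork floors, 66 mm up, between cheeks 24 mm apart and 8 mm high. At home the pick's origin is at (0, 0, 66) mm of the stand, same yaw, its hook hanging free beyond the stand's +x end
- tray: blue open reject tray, loose, 140 (x) x 180 (y) x 25 mm high, walls and floor 4 to 5 mm, 350 g; origin: centre of its underside
- isolator: fixed grey bayonet isolator, housing 100 x 100 x 36 mm, collar 81 mm across up to z = 59 mm; origin: centre of its underside. The red cap stands in the collar on the z axis; its lug runs hidden inside. A red dot on the collar (+x side) marks the locked position, a green dot 60 degrees anticlockwise (from above) the released one
- cap_turn (a joint): turn of the cap, rad, anticlockwise seen from above: 0 = locked, 1.05 = released (end stop). The cap's grip fin points along the isolator's x at 0 and turns with the cap
- cap_press (a joint): how far the cap is down from its locked height, m: 0 = locked, sprung up in its notch; 0.010 = bottom; -0.006 = popped up, released. To turn it between locked and released, either way, hold it at least 0.004 down (0.006 to 0.008 is good) against its spring (about 8 N at 0, 600 N/m); let go, it springs up
- cap_grip (a point): grip point on the cap's axis, in the fin: the fin is 14 mm thick, 44 mm long, and rises from 24 mm below to 9 mm above this point, standing on the cap's round top, 51 mm across; moves with the cap
- tape_roll: bystander, green tape roll lying flat, 90 mm across, 24 mm high; not to be disturbed
- spray: bystander, white spray bottle, 64 mm across, 190 mm tall; not to be disturbed
- mug: bystander, white mug, 80 mm across, 90 mm tall; not to be disturbed
- film_roll: bystander, orange film roll lying on its side, 48 mm thick, 260 mm long; not to be disturbed
- driver: bystander, screwdriver lying flat; not to be disturbed
- carton: bystander, small cardboard carton 120 x 90 x 70 mm; not to be disturbed
- clamp_screw: bystander, upright steel clamp screw, 32 mm across, 45 mm tall; not to be disturbed
- marker: bystander, black marker pen lying flat, 16 mm thick, 120 mm long; not to be disturbed
Not all that is in view belongs to the job. Several things have the shape of the pick; the one meant has the colours described above.

How it is judged:
By the outcome, as a careful person would: the job done as asked, in the order asked, and still so for the second after the job is handed in, with the robot touching nothing.
Of nut0, nut1, nut2, nut3 only 2 to 4 are there at a start; the rules pass over those that are not, and their reading is None.
At some moment in a run one of tray, nut0, nut1, nut2, nut3 may be knocked a few centimetres aside while the robot is not near it.
It also fails if it takes over 210 s, if anything falls off the work surface, if the arm or the gripper's body presses on something with over 40 N, if the wrist force passes 120 N, or if a joint passes its speed limit or range.

## Working session

There is one attempt and no reset: what is moved stays moved. The work goes in short steps, Python scripts to look and compute and a tool call to move; the robot and the scene stay as the last step left them, time stands still between calls to the robot, and variables do not carry over. Pictures are saved under pics/ and viewed, at most 14 in all, crops included, and the job is handed in when it is done.

Besides the shell and the picture viewer there is one more tool, called as name(argument=value, ...), one argument or row to a line, values as JSON. servo_tool: Moves the arm, as the interface text tells. Its arguments: {"type":"object","properties":{"rows":{"type":"array"},"grip_force":{"type":"number"}},"required":["rows"]}

```bash
mkdir -p pics
cat > h.py <<'E'
import numpy as np, cv2
from workcell import bot
from scipy.spatial.transform import Rotation as R
def save(p,n,crop=None,s=1):
    im=p["pixels"]
    if crop: im=im[crop[1]:crop[3],crop[0]:crop[2]]
    im=cv2.resize(im,None,fx=s,fy=s,interpolation=cv2.INTER_CUBIC)
    cv2.imwrite("pics/"+n,im[:,:,::-1])
def cam(p,st=None):
    if "eye" in p: 
        r=np.array(p["rotation"]); r=r if r.shape==(3,3) else R.from_quat(r).as_matrix()
        return np.array(p["eye"]),r
    T=np.eye(4);T[:3,:3]=R.from_quat(st["ee_rot"]).as_matrix();T[:3,3]=st["tool_pos"]
    T=T@np.array(p["T_tool_cam"]);return T[:3,3],T[:3,:3]
def proj(p,X,st=None):
    e,r=cam(p,st);c=(np.atleast_2d(X)-e)@r; c=c*[1,-1,-1]; u=c@np.array(p["mtx"]).T; return u[:,:2]/u[:,2:]
def back(p,uv,z,st=None):
    e,r=cam(p,st);uv=np.atleast_2d(uv).astype(float)
    d=np.c_[uv,np.ones(len(uv))]@np.linalg.inv(np.array(p["mtx"])).T*[1,-1,-1]@r.T
    return e+d*((z-e[2])/d[:,2])[:,None]
E
python3 - <<'E'
from h import *
np.set_printoptions(precision=3,suppress=True)
s=bot.get_state();print(s["tool_pos"],s["ee_rot"],s["width"])
for n in ["scene","side"]:
    p=bot.capture(n);save(p,n+"0.png");print(n,[k for k in p],p["eye"],p["mtx"])
    for t in ["bed","nut0","pick","stand","tray","isolator","cap_grip","pick_tip"]:
        print(t,[(np.round(d["centre"],3).tolist(),round(d["p"],2),proj(p,d["centre"])[0].round().tolist()) for d in bot.pinpoint(p,t)][:7])
E
```

```text
[0.133 0.559 0.241] [ 0.117  0.993 -0.001 -0.   ] 0.9955577769376767
scene ['pixels', 'mtx', 'eye', 'rotation', 'shot'] [1.271 0.227 0.732] [[376.09    0.    317.389]
 [  0.    376.09  198.772]
 [  0.      0.      1.   ]]
bed []
nut0 [([0.507, -0.103, 0.001], 0.53, [266.0, 212.0]), ([0.552, -0.071, -0.003], 0.44, [272.0, 225.0]), ([0.495, -0.303, 0.001], 0.42, [205.0, 200.0])]
pick [([0.266, 0.322, 0.006], 0.78, [417.0, 179.0]), ([0.612, 0.296, 0.066], 0.77, [407.0, 243.0]), ([0.553, -0.068, -0.0], 0.48, [273.0, 225.0])]
stand [([0.614, 0.297, 0.004], 0.89, [404.0, 261.0])]
tray [([0.461, 0.31, -0.002], 0.73, [411.0, 222.0])]
isolator [([0.494, -0.305, 0.001], 0.71, [204.0, 200.0])]
cap_grip [([0.493, -0.308, 0.094], 0.62, [197.0, 175.0])]
pick_tip [([0.182, 0.247, 0.009], 0.81, [395.0, 162.0]), ([0.595, 0.208, 0.007], 0.73, [370.0, 249.0])]
side ['pixels', 'mtx', 'eye', 'rotation', 'shot'] [0.307 1.189 0.886] [[469.637   0.    318.784]
 [  0.    469.637 201.048]
 [  0.      0.      1.   ]]
bed [([0.529, -0.082, 0.0], 0.96, [328.0, 196.0])]
nut0 [([0.508, -0.099, -0.002], 0.56, [335.
[... 260 characters left out ...]
6, -0.21, 0.003], 0.54, [302.0, 172.0]), ([0.611, 0.292, -0.005], 0.53, [275.0, 271.0])]
stand [([0.611, 0.296, 0.0], 0.9, [275.0, 271.0]), ([0.334, 0.499, 0.003], 0.6, [370.0, 345.0])]
tray [([0.464, 0.308, -0.001], 0.87, [327.0, 281.0]), ([0.645, -0.208, 0.001], 0.71, [302.0, 173.0]), ([0.461, -0.087, -0.003], 0.64, [349.0, 198.0])]
isolator [([0.493, -0.304, 0.001], 0.65, [348.0, 163.0]), ([0.364, 0.134, 0.001], 0.3, [372.0, 242.0])]
cap_grip [([0.495, -0.306, 0.098], 0.64, [348.0, 139.0])]
pick_tip [([0.599, 0.204, 0.006], 0.66, [287.0, 248.0]), ([0.181, 0.249, 0.013], 0.59, [437.0, 274.0]), ([0.553, -0.068, -0.001], 0.22, [320.0, 198.0]), ([0.455, -0.087, -0.007], 0.18, [350.0, 199.0])]
```

View pics/scene0.png

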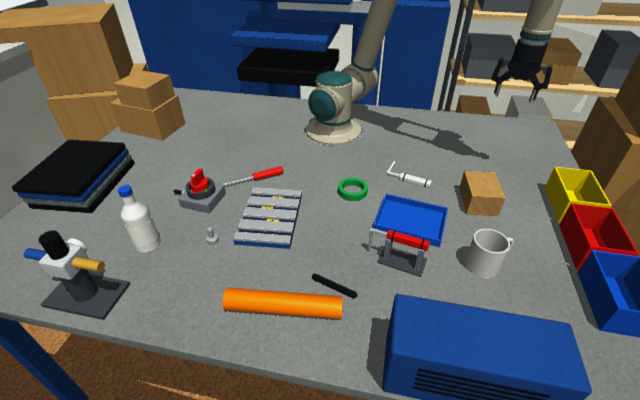

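View pics/side0.png

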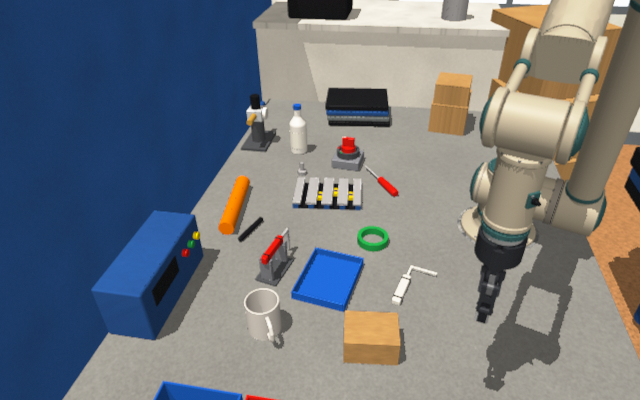

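The red-handled pick in the stand is the one meant (scene px 405,240; side 272,248). The white-handled one (scene 410,178; side 403,288) and the red screwdriver (scene 268,173) are not. The bed's mouths face +y, and yellow nuts show in its slots (side px 320–350,197). I'm moving to look over the bed and isolator.

servo_tool(
  rows=[
    [0.9,-1.8,1,0,0,0,0],
    [1.8,-3.6,2,0,0,0,0],
    [2.7,-5.4,3,0,0,0,0],
    [3.5,-7.2,3.5,0,0,0,0],
    [4.3,-9,4,0,0,0,0],
  ],
)

```text
clock: 1.52
tool_pos: [0.2583, 0.2978, 0.3605]
ee_rot: [0.116, 0.993, 0.001, 0.001]
force: [2.0, 1.0, -0.6]
width: 1.001
grip_force: 0.0
```

servo_tool(
  rows=[
    [0.9,-1.8,0,0,0,0,0],
    [1.8,-3.6,0,0,0,0,0],
    [2.7,-5.4,0,0,0,0,0],
    [3.5,-7.2,0,0,0,0,0],
    [4.3,-9,0,0,0,0,0],
  ],
)

```text
clock: 2.15
tool_pos: [0.3872, 0.0276, 0.3598]
ee_rot: [0.117, 0.993, 0.0, 0.001]
force: [1.0, 0.9, -0.4]
width: 1.004
grip_force: 0.0
```

servo_tool(
  rows=[
    [0.9,-1.8,0,0,0,0,0],
    [1.8,-3.6,0,0,0,0,0],
    [2.7,-5.4,0,0,0,0,0],
    [3.2,-7.2,0,0,0,0,0],
    [3.2,-7.2,0,0,0,0,0],
  ],
)

```text
clock: 2.78
tool_pos: [0.4836, -0.1903, 0.3582]
ee_rot: [0.119, 0.993, -0.0, -0.001]
force: [0.0, 0.4, -0.5]
width: 1.001
grip_force: 0.0
```

Run:
```python
from h import *
np.set_printoptions(precision=3,suppress=True)
s=bot.get_state();p=bot.capture("wrist");save(p,"w1.png");print(s["tool_pos"],s["ee_rot"])
e,r=cam(p,s);print(e,r)
for t in ["bed","nut0","isolator","cap_grip","clamp_screw","driver"]:
    print(t,[(np.round(d["centre"],3).tolist(),round(d["p"],2),proj(p,d["centre"],s)[0].round().tolist()) for d in bot.pinpoint(p,t)][:7])
```

```text
[ 0.484 -0.19   0.358] [ 0.119  0.993 -0.    -0.001]
[ 0.401 -0.171  0.49 ] [[ 0.236 -0.918 -0.319]
 [ 0.972  0.223  0.078]
 [-0.001 -0.329  0.944]]
bed [([0.528, -0.084, 0.001], 0.64, [387.0, 164.0])]
nut0 [([0.453, -0.085, 0.001], 0.69, [378.0, 117.0]), ([0.504, -0.103, -0.001], 0.53, [372.0, 152.0]), ([0.557, -0.069, -0.001], 0.45, [398.0, 179.0])]
isolator [([0.494, -0.307, 0.002], 0.71, [247.0, 176.0])]
cap_grip [([0.493, -0.306, 0.094], 0.7, [233.0, 192.0]), ([0.596, 0.205, 0.008], 0.42, [577.0, 163.0])]
clamp_screw [([0.647, -0.207, 0.0], 0.59, [328.0, 245.0]), ([0.452, -0.087, -0.004], 0.58, [376.0, 116.0])]
driver [([0.368, -0.196, -0.002], 0.86, [293.0, 77.0]), ([0.809, 0.046, -0.0], 0.32, [480.0, 293.0])]
```

View pics/w1.png

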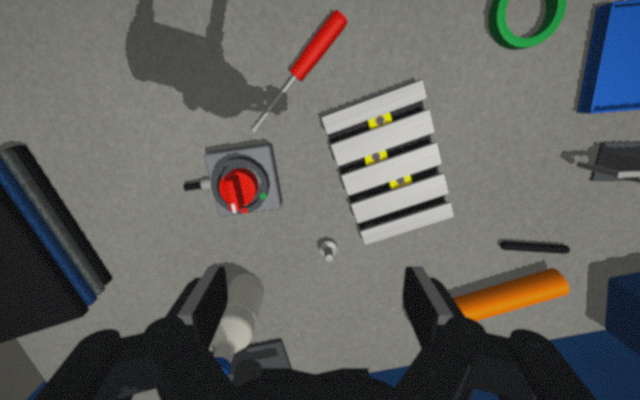

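The picture shows the bed centred near (387,164) with three nuts at (379,120), (376,156) and (400,181), and the fourth slot empty. The isolator cap is at (238,188), with the red dot near (245,211) and the green dot near (263,197).

Run:
```python
from h import *
np.set_printoptions(precision=3,suppress=True)
s=bot.get_state();p=bot.capture("wrist");save(p,"w1c.png",(190,130,300,230),6)
print("bed",back(p,[(321,115),(424,81),(453,210),(365,244)],.024,s))
print("iso",back(p,[(206,150),(271,143),(281,207),(217,214)],.036,s))
print("dots",back(p,[(245,210),(263,197)],.059,s))
for z in(.012,):print("nuts",back(p,[(379,120),(376,156),(400,181)],z,s))
for n in ["scene","side"]:
    q=bot.capture(n);
    for t in ["pick","pick_tip"]: print(t,[(np.round(d["centre"],3).tolist(),round(d["p"],2)) for d in bot.pinpoint(q,t)][:3])
save(q,"sidec.png",(230,220,310,290),6)
```

```text
bed [[ 0.428 -0.164  0.024]
 [ 0.417 -0.013  0.024]
 [ 0.62   0.009  0.024]
 [ 0.648 -0.139  0.024]]
iso [[ 0.437 -0.339  0.036]
 [ 0.449 -0.244  0.036]
 [ 0.548 -0.256  0.036]
 [ 0.536 -0.357  0.036]]
dots [[ 0.533 -0.305  0.059]
 [ 0.519 -0.273  0.059]]
nuts [[ 0.456 -0.081  0.012]
 [ 0.509 -0.095  0.012]
 [ 0.557 -0.064  0.012]]
pick [([0.615, 0.296, 0.064], 0.66)]
pick_tip [([0.182, 0.249, 0.008], 0.83), ([0.595, 0.208, 0.008], 0.64)]
pick [([0.262, 0.315, 0.007], 0.9), ([0.616, 0.295, 0.065], 0.77)]
pick_tip [([0.186, 0.246, 0.008], 0.89), ([0.594, 0.205, 0.008], 0.77)]
```

View pics/w1c.png

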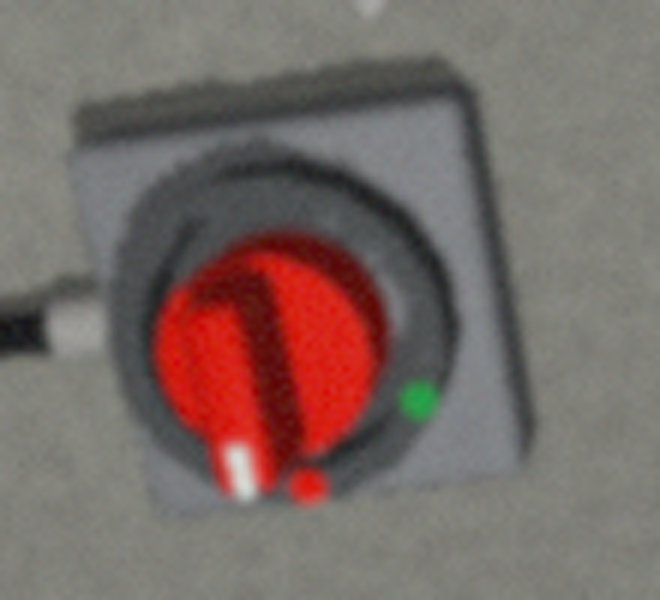

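View pics/sidec.png

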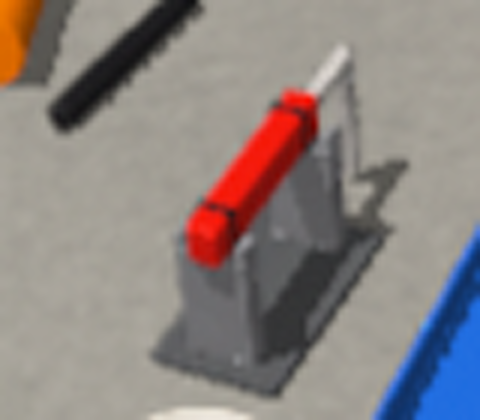

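The crop shows the fin pointing along the isolator's x axis (white mark by the red dot) at a yaw of about -7.5°. The side crop confirms the red handle and steel hook lying in the stand. I'm turning the wrist to where the cap's full 60° fits the joint range.

servo_tool(
  rows=[
    [0.1,-0.8,0,0,0,-1.33,0],
    [0.2,-1.6,0,0,0,-2.66,0],
    [0.3,-2.4,0,0,0,-4,0],
    [0.35,-3.2,0,0,0,-5.33,0],
    [0.35,-3.8,0,0,0,-6.66,0],
  ],
)

```text
clock: 4.1
tool_pos: [0.4933, -0.3016, 0.3592]
ee_rot: [0.552, 0.834, 0.0, -0.0]
force: [0.5, 0.2, 0.6]
width: 1.0
grip_force: 0.0
```

servo_tool(
  rows=[
    [0,0,0,0,0,-1.33,0],
    [0,0,0,0,0,-2.66,0],
    [0,0,0,0,0,-4,0],
    [0,0,0,0,0,-5.33,0],
    [0,0,0,0,0,-6.66,0],
  ],
)

```text
clock: 4.72
tool_pos: [0.4933, -0.3006, 0.3593]
ee_rot: [0.867, 0.498, -0.0, -0.0]
force: [0.1, 0.0, -0.7]
width: 0.999
grip_force: 0.0
```

servo_tool(
  rows=[
    [0,0,0,0,0,-1.33,0],
    [0,0,0,0,0,-2.66,0],
    [0,0,0,0,0,-4,0],
    [0,0,0,0,0,-5.33,0],
    [0,0,0,0,0,-6.66,0],
  ],
)

```text
clock: 5.35
tool_pos: [0.4933, -0.3006, 0.3593]
ee_rot: [0.998, 0.056, -0.0, -0.0]
force: [-0.2, 0.3, -0.0]
width: 1.001
grip_force: 0.0
```

servo_tool(
  rows=[
    [0,0,-1,0,0,-1.33,0],
    [0,0,-2,0,0,-1.72,0],
    [0,0,-3,0,0,-1.72,0],
    [0,0,-4,0,0,-1.72,0],
    [0,0,-4,0,0,-1.72,0],
  ],
)

```text
clock: 5.98
tool_pos: [0.492, -0.2996, 0.2371]
ee_rot: [0.998, -0.061, -0.002, -0.002]
force: [0.7, 0.3, 0.9]
width: 1.003
grip_force: 0.0
```

```bash
cat >> h.py <<'E'
def psi(s):
    y=R.from_quat(s["ee_rot"]).as_matrix()[:,1]; return np.degrees(np.arctan2(y[1],y[0]))
E
python3 - <<'E'
from h import *
np.set_printoptions(precision=4,suppress=True)
s=bot.get_state();p=bot.capture("wrist");save(p,"w2.png");print(s["tool_pos"],psi(s),s["q"],s["force"])
for t in ["isolator","cap_grip","cap_turn"]:
    print(t,[(np.round(d["centre"],3).tolist(),round(d["p"],2),proj(p,d["centre"],s)[0].round().tolist()) for d in bot.pinpoint(p,t)][:3])
q=bot.capture("scene");print([(d["centre"],d["p"]) for d in bot.pinpoint(q,"spray")][:2],[(d["centre"],d["p"]) for d in bot.pinpoint(q,"cap_grip")][:2])
E
```

```text
[ 0.492  -0.2996  0.2371] -96.99984826945949 [-0.6677  0.2833  1.5073 -0.0001  1.3566  1.0253] [0.7196 0.265  0.9146]
isolator [([0.492, -0.303, -0.0], 0.96, [317.0, 170.0])]
cap_grip [([0.495, -0.308, 0.094], 0.66, [323.0, 189.0])]Traceback (most recent call last):
  File "<stdin>", line 5, in <module>
ValueError: it knows: bed, cap_grip, carton, clamp_screw, driver, film_roll, isolator, marker, mug, nut, pick, pick_tip, spray, stand, tape_roll, tray
```

View pics/w2.png

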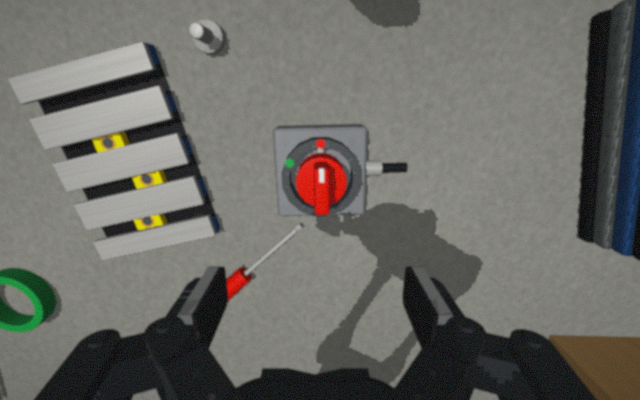

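Three nuts show again (110,142; 148,180; 150,221). The fin points straight up in the image at the red dot (320,145), centred near column 321, aligned with the jaws. I'm descending and gripping.

servo_tool(
  rows=[
    [0.03,-0.15,-1.5,0,0,0,0],
    [0.03,-0.15,-3,0,0,0,0],
    [0.03,-0.15,-4,0,0,0,0.2],
    [0.03,-0.15,-4.9,0,0,0,0.4],
    [0.03,-0.15,-4.9,0,0,0,0.5],
  ],
  grip_force=80,
)

```text
clock: 6.75
tool_pos: [0.4939, -0.3048, 0.092]
ee_rot: [0.998, -0.061, -0.001, -0.001]
force: [-0.1, 0.2, 0.6]
width: 0.502
grip_force: 0.0
```

servo_tool(
  rows=[
    [0,0,0,0,0,0,1],
    [0,0,0,0,0,0,1],
    [0,0,0,0,0,0,1],
    [0,0,0,0,0,0,1],
  ],
  grip_force=80,
)

```text
clock: 7.25
tool_pos: [0.4954, -0.3058, 0.0946]
ee_rot: [0.998, -0.061, 0.002, 0.001]
force: [-1.2, -0.5, 6.0]
width: 0.144
grip_force: 80.6
```

servo_tool(
  rows=[
    [0,0,-0.2,0,0,0,1],
    [0,0,-0.36,0,0,0,1],
    [0,0,-0.36,0,0,0,1],
    [0,0,-0.36,0,0,0,1],
  ],
)

```text
clock: 7.75
tool_pos: [0.4955, -0.3059, 0.0848]
ee_rot: [0.998, -0.061, 0.002, 0.001]
force: [-1.0, 1.1, 12.2]
width: 0.143
grip_force: 81.5
```

servo_tool(
  rows=[
    [0,0,0,0,0,1,1],
    [0,0,0,0,0,2,1],
    [0,0,0,0,0,3,1],
    [0,0,0,0,0,4,1],
    [0,0,0,0,0,5,1],
  ],
)

```text
clock: 8.38
tool_pos: [0.4954, -0.3054, 0.0848]
ee_rot: [0.958, 0.286, 0.002, 0.001]
force: [-0.9, 2.7, 12.1]
width: 0.145
grip_force: 81.3
```

servo_tool(
  rows=[
    [0,0,0,0,0,1,1],
    [0,0,0,0,0,2,1],
    [0,0,0,0,0,2.7,1],
    [0,0,0,0,0,2.7,1],
    [0,0,0,0,0,2.7,1],
  ],
)

```text
clock: 9.0
tool_pos: [0.4952, -0.3051, 0.0847]
ee_rot: [0.889, 0.458, 0.001, 0.001]
force: [-2.1, 1.9, 11.9]
width: 0.148
grip_force: 81.4
```

Run:
```python
from h import *
s=bot.get_state();print(s["tool_pos"],psi(s),s["q"],s["force"],s["wrist_torque"])
```

```text
[ 0.49522461 -0.30511899  0.08468236] -35.45685871635871 [-6.72561260e-01  4.12055512e-01  1.72107495e+00  1.50107120e-03
  1.00500724e+00 -5.45267415e-02] [-2.12210015  1.86621486 11.90769751] [ 0.7105631   0.24785976 -0.16971547]
```

servo_tool(
  rows=[
    [0,0,0.25,0,0,0,1],
    [0,0,0.5,0,0,0,1],
    [0,0,0.5,0,0,0,1],
    [0,0,0.5,0,0,0,0.6],
    [0,0,0.5,0,0,0,0.4],
  ],
)

```text
clock: 9.62
tool_pos: [0.4939, -0.3051, 0.0963]
ee_rot: [0.889, 0.459, -0.0, -0.0]
force: [0.6, 0.5, -0.3]
width: 0.566
grip_force: 0.0
```

servo_tool(
  rows=[
    [0,0,0.2,0,0,0,0],
    [0,0,1,0,0,0,0],
    [0,0.5,2.5,0,0,0,0],
    [0,1,4,0,0,0,0],
    [0,2,5,0,0,0,0],
  ],
)

```text
clock: 10.25
tool_pos: [0.4948, -0.2458, 0.249]
ee_rot: [0.889, 0.458, 0.001, 0.002]
force: [1.3, 0.7, 0.2]
width: 0.999
grip_force: 0.0
```

Run:
```python
from h import *
s=bot.get_state();p=bot.capture("wrist");print(s["tool_pos"],psi(s))
c=[d["centre"] for d in bot.pinpoint(p,"cap_grip")];print(c)
u=proj(p,[.494,-.305,.07],s)[0].astype(int);print(u)
save(p,"w3.png",(max(0,u[0]-100),max(0,u[1]-90),u[0]+100,u[1]+90),3)
q=bot.capture("scene");print([d["centre"] for d in bot.pinpoint(q,"cap_grip")])
```

```text
[ 0.49479443 -0.24575114  0.24901635] -35.47241810712188
[[0.493, -0.3072, 0.0969]]
[344 225]
[[0.4928, -0.3106, 0.098]]
```

View pics/w3.png

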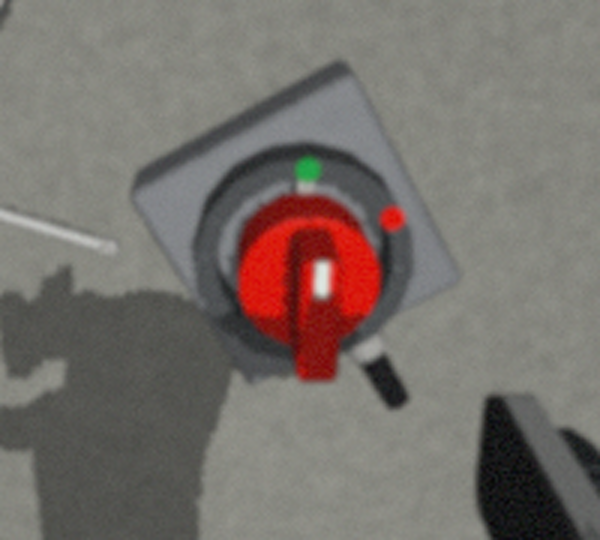

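The fin points at the green dot (crop 308,168) and the cap stands up, so the isolator is released. On to the pick.

servo_tool(
  rows=[
    [0.4,2,0,0,0,0.6,0],
    [0.8,4,0,0,0,1.2,0],
    [1.3,6,0,0,0,1.8,0],
    [1.8,8,0,0,0,2.4,0],
    [2.2,10,0,0,0,3.06,0],
  ],
)

```text
clock: 11.08
tool_pos: [0.5604, 0.0558, 0.2447]
ee_rot: [0.771, 0.637, -0.001, -0.0]
force: [0.3, 0.2, 0.9]
width: 0.999
grip_force: 0.0
```

servo_tool(
  rows=[
    [0.4,2,0,0,0,0,0],
    [0.8,4,0,0,0,0,0],
    [1.3,5.5,0,0,0,0,0],
    [1.7,7,0,0,0,0,0],
    [1.7,7,0,0,0,0,0],
  ],
)

```text
clock: 11.7
tool_pos: [0.6116, 0.2671, 0.2434]
ee_rot: [0.77, 0.638, -0.001, -0.001]
force: [-0.2, -0.5, -0.6]
width: 1.002
grip_force: 0.0
```

Run:
```python
from h import *
np.set_printoptions(precision=4,suppress=True)
s=bot.get_state();p=bot.capture("wrist");print(s["tool_pos"],psi(s));save(p,"w4.png")
for t in ["stand","pick","pick_tip","tray","marker"]: print(t,[(np.round(d["centre"],3),round(d["p"],2)) for d in bot.pinpoint(p,t)][:2])
for d in bot.regions_of(p,"pick")[:2]:
    im=p["pixels"].astype(int);m=d["pixels"]&(im[...,0]>120)&(im[...,1]<60)
    v,u=np.nonzero(m);
    if len(u)>50:
        X=back(p,np.c_[u,v],.088,s)[:,:2];c=X.mean(0);w,V=np.linalg.eigh(np.cov((X-c).T));print(len(u),c,w**.5,np.degrees(np.arctan2(*V[::-1,1])))
```

```text
[0.6116 0.2671 0.2434] -10.745686424377334
stand [(array([0.615, 0.293, 0.001]), 0.73)]
pick [(array([0.261, 0.32 , 0.007]), 0.95), (array([ 0.462,  0.31 , -0.002]), 0.68)]
pick_tip []
tray [(array([0.461, 0.308, 0.001]), 0.62)]
marker [(array([ 0.728,  0.141, -0.003]), 0.87)]
1578 [0.6148 0.2974] [0.0044 0.0272] 78.49824608680855
```

View pics/w4.png

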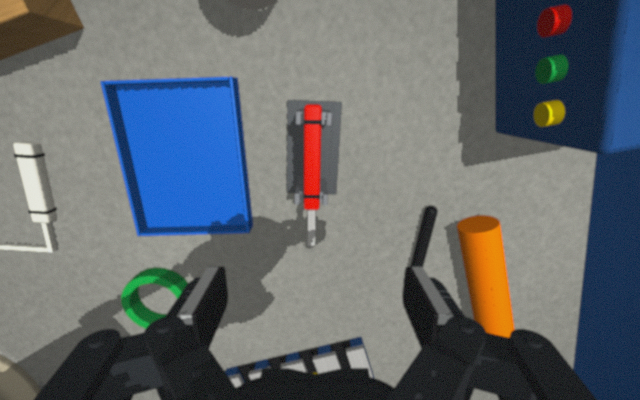

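The red-handled pick is at (312,160) in its stand, with its hook toward the bottom at (311,240). The tray is at (180,155) and the white decoy at (35,190). I'm descending to grip.

servo_tool(
  rows=[
    [0.1,0.97,-1.5,0,0,-0.08,0],
    [0.1,0.97,-3,0,0,-0.08,0],
    [0.1,0.97,-4.5,0,0,-0.08,0.2],
    [0.1,0.97,-5.75,0,0,-0.08,0.4],
    [0.1,0.97,-5.75,0,0,-0.08,0.5],
  ],
  grip_force=60,
)

```text
clock: 12.68
tool_pos: [0.6118, 0.2923, 0.0712]
ee_rot: [0.775, 0.632, -0.003, -0.001]
force: [-0.6, -0.1, 0.2]
width: 0.5
grip_force: 0.0
```

servo_tool(
  rows=[
    [0,0,0,0,0,0,0.7],
    [0,0,0,0,0,0,1],
    [0,0,0,0,0,0,1],
    [0,0,0,0,0,0,1],
    [0,0,0,0,0,0,1],
  ],
)

```text
clock: 13.3
tool_pos: [0.6158, 0.2944, 0.0769]
ee_rot: [0.775, 0.632, 0.002, 0.001]
force: [-0.2, -0.4, 6.6]
width: 0.173
grip_force: 61.5
```

Gripped. I'm lifting the pick out, then turning it toward the bed.

servo_tool(
  rows=[
    [0,0,0.6,0,0,0,1],
    [0,0,1.2,0,0,0,1],
    [0,0,1.8,0,0,0,1],
    [-0.3,-1,2.5,0,0,0,1],
    [-0.7,-3,2.8,0,0,0.6,1],
  ],
)

```text
clock: 13.92
tool_pos: [0.5944, 0.2051, 0.1606]
ee_rot: [0.746, 0.666, 0.002, 0.001]
force: [0.7, -1.1, -1.0]
width: 0.173
grip_force: 60.6
```

servo_tool(
  rows=[
    [-0.4,-1.8,0,0,0,0.6,1],
    [-0.8,-3.6,0,0,0,1.2,1],
    [-1.2,-5.4,0,0,0,1.69,1],
    [-1.6,-7.05,0,0,0,1.69,1],
    [-1.6,-7.05,-1,0,0,1.69,1],
  ],
)

```text
clock: 14.55
tool_pos: [0.5468, -0.0112, 0.1312]
ee_rot: [0.666, 0.746, 0.002, 0.003]
force: [0.8, 0.2, -0.9]
width: 0.172
grip_force: 60.6
```

Run:
```python
from h import *
np.set_printoptions(precision=4,suppress=True)
s=bot.get_state();p=bot.capture("wrist");print(s["tool_pos"],psi(s),s["force"]);save(p,"w5.png",(140,60,540,360),2)
for t in ["bed","nut","pick","pick_tip"]: print(t,[(np.round(d["centre"],3),round(d["p"],2),proj(p,d["centre"],s)[0].round()) for d in bot.pinpoint(p,t)][:4])
for n in ["scene","side"]:
    q=bot.capture(n)
    for t in ["bed","pick_tip"]: print(n,t,[(np.round(d["centre"],3),round(d["p"],2)) for d in bot.pinpoint(q,t)][:4])
```

```text
[ 0.5468 -0.0112  0.1312] 6.5147098425550585 [ 0.7709  0.1767 -0.9248]
bed [(array([ 0.529, -0.083, -0.   ]), 0.87, array([286., 264.]))]
nut [(array([ 0.508, -0.098,  0.001]), 0.67, array([264., 276.])), (array([ 0.45 , -0.086, -0.   ]), 0.66, array([204., 259.]))]
pick [(array([ 0.545, -0.012,  0.119]), 0.63, array([311., 265.]))]
pick_tip [(array([ 0.804,  0.046, -0.001]), 0.47, array([615., 164.]))]
scene bed [(array([ 0.529, -0.083, -0.003]), 0.92)]
scene pick_tip [(array([ 0.552, -0.094,  0.059]), 0.8), (array([0.182, 0.249, 0.011]), 0.57)]
side bed [(array([ 0.53 , -0.082,  0.004]), 0.71), (array([0.727, 0.139, 0.001]), 0.64)]
side pick_tip [(array([ 0.587,  0.483, -0.   ]), 0.73), (array([0.183, 0.248, 0.008]), 0.71)]
```

View pics/w5.png

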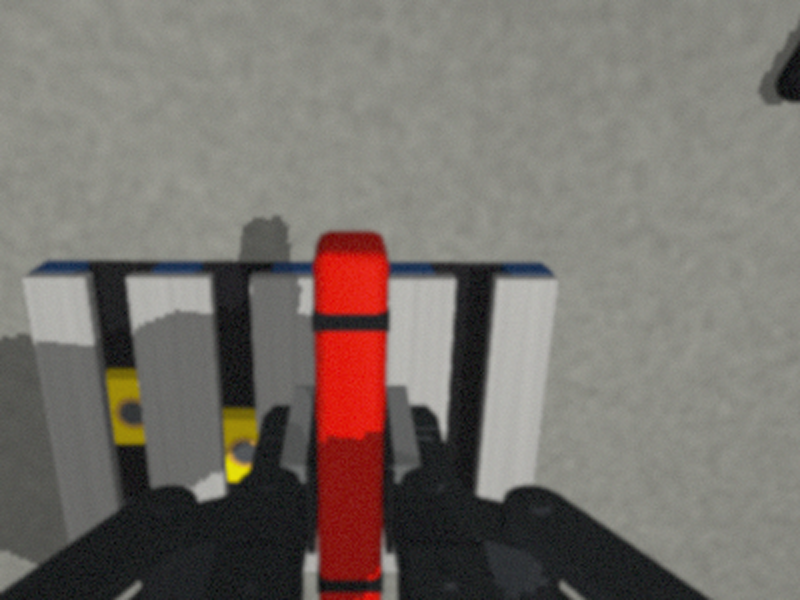

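The view from above the bed shows the handle over the third slot and nuts in slots 1 and 2 (crop 125,410 and 240,450). The mouth edges of the slits are clear at crop row 275.

Run:
```python
from h import *
np.set_printoptions(precision=4,suppress=True)
s=bot.get_state();p=bot.capture("wrist")
f=lambda a:np.array(a)/2.+[140,60]
X=back(p,f([(25,275),(108.5,275),(231.5,275),(475,276),(556,277)]),.024,s);print(X)
print(back(p,f([(97,300),(121,490),(490,300),(478,480)]),.024,s))
b=np.array([-.109,-.075,-.025,.075,.109]);A=np.polyfit(b,X[:,:2],1);print(A,np.degrees(np.arctan2(A[0,1],A[0,0])))
print("nutA ends",back(p,f([(127,370),(130,445)]),.012,s), "nutB",back(p,f([(240,408)]),.012,s))
```

```text
[[ 0.4163 -0.0155  0.024 ]
 [ 0.4494 -0.0115  0.024 ]
 [ 0.4983 -0.0057  0.024 ]
 [ 0.5952  0.0053  0.024 ]
 [ 0.6276  0.0088  0.024 ]]
[[ 0.4447 -0.0228  0.024 ]
 [ 0.4542 -0.1145  0.024 ]
 [ 0.6032 -0.004   0.024 ]
 [ 0.6145 -0.0902  0.024 ]]
[[ 0.97    0.1115]
 [ 0.5222 -0.0032]] 6.556065226287576
nutA ends [[ 0.4529 -0.0597  0.012 ]
 [ 0.4543 -0.0985  0.012 ]] nutB [[ 0.5038 -0.073   0.012 ]]
```

servo_tool(
  rows=[
    [0,0,-0.6,0,0,0,1],
    [0,0,-1.2,0,0,0,1],
    [0,0,-1.5,0,0,0,1],
    [0,0,-1.9,0,0,0,1],
    [0,0,-1.9,0,0,0,1],
  ],
)

```text
clock: 15.78
tool_pos: [0.5446, -0.0073, 0.0704]
ee_rot: [0.664, 0.748, -0.0, -0.001]
force: [-0.9, 0.2, -1.1]
width: 0.172
grip_force: 60.5
```

Run:
```python
from h import *
np.set_printoptions(precision=4,suppress=True)
s=bot.get_state();print(s["tool_pos"],psi(s),s["force"],s["wrist_torque"])
q=bot.capture("side");save(q,"side6.png",(270,150,390,240),5)
```

```text
[ 0.5446 -0.0073  0.0704] 6.766392143496059 [-0.8501  0.1838 -1.0676] [0.0129 0.003  0.0124]
```

View pics/side6.png

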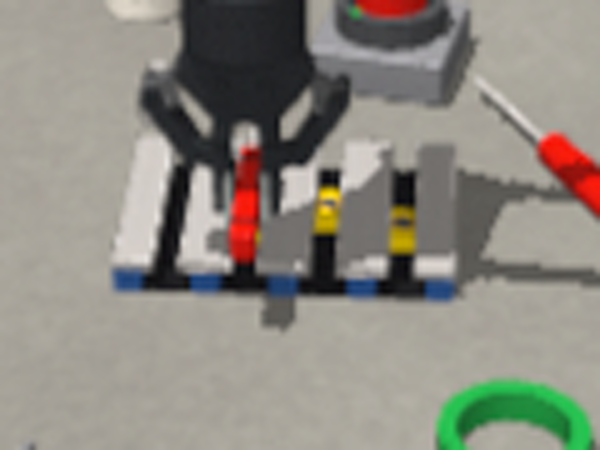

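The hook is down in slot 3 behind its nut with no contact force. I'm dragging it out.

servo_tool(
  rows=[
    [0.05,0.1,0.06,0,0,0,1],
    [-0.03,0.7,0.06,0,0,0,1],
    [-0.11,1.4,0.06,0,0,0,1],
    [-0.19,2.1,0.06,0,0,0,1],
    [-0.27,2.8,0.06,0,0,0,1],
  ],
)

```text
clock: 16.45
tool_pos: [0.5372, 0.0782, 0.0735]
ee_rot: [0.664, 0.748, 0.001, 0.001]
force: [0.6, -0.1, -0.9]
width: 0.172
grip_force: 60.5
```

servo_tool(
  rows=[
    [-0.05,0.4,0,0,0,0,1],
    [-0.07,0.65,0,0,0,0,1],
    [-0.07,0.65,0,0,0,0,1],
  ],
)

```text
clock: 16.82
tool_pos: [0.5349, 0.0966, 0.073]
ee_rot: [0.664, 0.748, 0.0, 0.0]
force: [0.3, -0.0, -1.3]
width: 0.169
grip_force: 60.5
```

Run:
```python
from h import *
np.set_printoptions(precision=4,suppress=True)
s=bot.get_state();print(s["tool_pos"],psi(s),s["force"],s["wrist_torque"])
for n in ["scene","side"]:
    q=bot.capture(n)
    for t in ["nut","pick_tip"]: print(n,t,[(np.round(d["centre"],3),round(d["p"],2)) for d in bot.pinpoint(q,t)][:4])
```

```text
[0.5349 0.0966 0.073 ] 6.802697486643241 [ 0.2983 -0.0363 -1.3299] [ 0.0147  0.003  -0.0287]
scene nut [(array([ 0.509, -0.102,  0.   ]), 0.54), (array([ 0.541,  0.03 , -0.003]), 0.42), (array([ 0.496, -0.303, -0.002]), 0.32)]
scene pick_tip [(array([0.183, 0.245, 0.009]), 0.87), (array([ 0.697, -0.37 ,  0.004]), 0.7), (array([0.545, 0.008, 0.002]), 0.69)]
side nut [(array([ 0.539,  0.029, -0.   ]), 0.6), (array([ 0.457, -0.087, -0.005]), 0.43)]
side pick_tip [(array([ 0.728,  0.141, -0.   ]), 0.62), (array([0.184, 0.247, 0.01 ]), 0.6), (array([ 0.492, -0.306,  0.   ]), 0.31)]
```

Nut 3 is out at about (0.540, 0.030). Next is slot 2.

servo_tool(
  rows=[
    [0,-0.1,0,0,0,0,1],
    [0,-0.1,1,0,0,0,1],
    [0,-0.1,1.9,0,0,0,1],
    [-0.6,-1.8,1.9,0,0,0,1],
    [-1.17,-3.6,1.9,0,0,0,1],
  ],
)

```text
clock: 17.75
tool_pos: [0.4998, -0.0129, 0.1304]
ee_rot: [0.663, 0.748, 0.0, 0.001]
force: [0.1, -1.2, -1.5]
width: 0.174
grip_force: 60.5
```

servo_tool(
  rows=[
    [0,-1.0,0,0,0,0,1],
    [0,-1.0,0,0,0,0,1],
    [0,-1.0,-0.4,0,0,0,1],
    [0,-1.0,-0.4,0,0,0,1],
  ],
)

```text
clock: 18.25
tool_pos: [0.4987, -0.0408, 0.1166]
ee_rot: [0.664, 0.748, -0.001, -0.001]
force: [0.6, 0.2, -1.3]
width: 0.174
grip_force: 60.5
```

Run:
```python
from h import *
np.set_printoptions(precision=4,suppress=True)
s=bot.get_state();print(s["tool_pos"],psi(s),s["force"])
p=bot.capture("wrist");print([(np.round(d["centre"],3),round(d["p"],2)) for d in bot.pinpoint(p,"nut")][:4])
t=np.array(s["tool_pos"])[:2]-[.530,-.082];c,k=.9935,.114
print("tcp in bed",t@[c,k],t@[-k,c])
```

```text
[ 0.4987 -0.0408  0.1166] 6.824075759088337 [ 0.5925  0.201  -1.2659]
[(array([ 0.545,  0.026, -0.001]), 0.9), (array([ 0.453, -0.085, -0.002]), 0.85)]
tcp in bed -0.02637873663142741 0.044458716639712514
```

servo_tool(
  rows=[
    [0.03,0,-0.5,0,0,0,1],
    [0.03,0,-1,0,0,0,1],
    [0.03,0,-1.45,0,0,0,1],
    [0.03,0,-1.45,0,0,0,1],
  ],
)

```text
clock: 18.85
tool_pos: [0.4995, -0.0417, 0.0728]
ee_rot: [0.664, 0.748, -0.001, -0.002]
force: [-0.7, 0.5, -0.5]
width: 0.176
grip_force: 60.5
```

servo_tool(
  rows=[
    [-0.06,0.6,0,0,0,0,1],
    [-0.14,1.2,0,0,0,0,1],
    [-0.21,1.8,0,0,0,0,1],
    [-0.28,2.4,0,0,0,0,1],
    [-0.34,3,0,0,0,0,1],
  ],
)

```text
clock: 19.48
tool_pos: [0.4904, 0.0495, 0.0747]
ee_rot: [0.664, 0.748, 0.0, 0.0]
force: [-1.0, -0.6, 0.4]
width: 0.172
grip_force: 60.5
```

servo_tool(
  rows=[
    [-0.07,0.6,0,0,0,0,1],
    [-0.14,1.2,0,0,0,0,1],
    [-0.21,1.8,0,0,0,0,1],
    [-0.28,2.4,0,0,0,0,1],
    [-0.34,2.9,0,0,0,0,1],
  ],
)

```text
clock: 20.1
tool_pos: [0.4801, 0.1363, 0.0744]
ee_rot: [0.664, 0.748, 0.0, -0.0]
force: [0.6, 0.3, -0.0]
width: 0.172
grip_force: 60.5
```

Run:
```python
from h import *
np.set_printoptions(precision=4,suppress=True)
s=bot.get_state();print(s["tool_pos"],psi(s),s["force"],s["wrist_torque"])
for n in ["scene","side"]:
    q=bot.capture(n)
    for t in ["nut"]: print(n,t,[(np.round(d["centre"],3),round(d["p"],2)) for d in bot.pinpoint(q,t)][:4])
```

```text
[0.4801 0.1363 0.0744] 6.779130422327856 [ 0.5755  0.299  -0.0163] [-0.1263 -0.006   0.0185]
scene nut [(array([0.486, 0.062, 0.001]), 0.64)]
side nut [(array([ 0.538,  0.03 , -0.002]), 0.53)]
```

servo_tool(
  rows=[
    [0,-0.1,0,0,0,0,1],
    [0,-0.1,1,0,0,0,1],
    [0,-0.1,1.9,0,0,0,1],
    [-0.5,-1.9,1.9,0,0,0,1],
    [-1.07,-3.7,1.9,0,0,0,1],
  ],
)

```text
clock: 20.92
tool_pos: [0.4484, 0.0225, 0.1319]
ee_rot: [0.664, 0.748, 0.0, 0.001]
force: [0.6, -0.5, -0.8]
width: 0.176
grip_force: 60.5
```

servo_tool(
  rows=[
    [0,-1.0,0,0,0,0,1],
    [0,-1.73,0,0,0,0,1],
    [0,-1.73,-0.4,0,0,0,1],
    [0,-1.73,-0.4,0,0,0,1],
  ],
)

```text
clock: 21.42
tool_pos: [0.4469, -0.0276, 0.1183]
ee_rot: [0.665, 0.747, -0.001, -0.001]
force: [-0.7, 0.0, -1.0]
width: 0.173
grip_force: 60.5
```

Run:
```python
from h import *
np.set_printoptions(precision=4,suppress=True)
s=bot.get_state();print(s["tool_pos"],psi(s),s["force"])
p=bot.capture("wrist");save(p,"w7.png");print([(np.round(d["centre"],3),round(d["p"],2)) for d in bot.pinpoint(p,"nut")][:4])
q=bot.capture("side");print([(np.round(d["centre"],3),round(d["p"],2)) for d in bot.pinpoint(q,"nut")][:4])
t=np.array(s["tool_pos"])[:2]-[.530,-.082];c,k=.9935,.114
print("tcp in bed",t@[c,k],t@[-k,c])
```

```text
[ 0.4469 -0.0276  0.1183] 6.699194818521861 [-0.6538  0.0486 -0.9973]
[(array([ 0.544,  0.024, -0.004]), 0.87), (array([0.486, 0.069, 0.002]), 0.57)]
[(array([0.812, 0.041, 0.002]), 0.72), (array([0.54 , 0.03 , 0.001]), 0.64), (array([ 0.458, -0.087, -0.007]), 0.55), (array([ 0.49 ,  0.074, -0.   ]), 0.51)]
tcp in bed -0.0763241098399378 0.06353876716227959
```

servo_tool(
  rows=[
    [0.03,0,-0.5,0,0,0,1],
    [0.03,0,-1,0,0,0,1],
    [0.03,0,-1.48,0,0,0,1],
    [0.03,0,-1.48,0,0,0,1],
  ],
)

```text
clock: 22.12
tool_pos: [0.4484, -0.0271, 0.0744]
ee_rot: [0.664, 0.748, -0.0, -0.001]
force: [0.9, 0.1, -1.1]
width: 0.171
grip_force: 60.5
```

servo_tool(
  rows=[
    [-0.06,0.6,0,0,0,0,1],
    [-0.14,1.2,0,0,0,0,1],
    [-0.21,1.8,0,0,0,0,1],
    [-0.28,2.4,0,0,0,0,1],
    [-0.34,3,0,0,0,0,1],
  ],
)

```text
clock: 22.75
tool_pos: [0.4395, 0.0629, 0.0759]
ee_rot: [0.664, 0.748, 0.001, 0.001]
force: [-0.4, -0.5, -0.7]
width: 0.172
grip_force: 60.5
```

servo_tool(
  rows=[
    [-0.06,0.5,0,0,0,0,1],
    [-0.09,0.8,0,0,0,0,1],
    [-0.09,0.8,0,0,0,0,1],
    [-0.09,0.7,0,0,0,0,1],
    [-0.09,0.7,1.9,0,0,0,1],
  ],
)

```text
clock: 23.38
tool_pos: [0.433, 0.0823, 0.1294]
ee_rot: [0.665, 0.747, -0.004, -0.004]
force: [0.5, 0.5, -1.7]
width: 0.173
grip_force: 60.4
```

Run:
```python
from h import *
np.set_printoptions(precision=4,suppress=True)
s=bot.get_state();print(s["tool_pos"],psi(s),s["force"])
for n in ["scene","side"]:
    q=bot.capture(n)
    for t in ["nut","tray","stand"]: print(n,t,[(np.round(d["centre"],3),round(d["p"],2)) for d in bot.pinpoint(q,t)][:4])
save(q,"side8.png",(240,150,400,290),4)
```

```text
[0.433  0.0823 0.1294] 6.709258999622107 [ 0.4787  0.5283 -1.6843]
scene nut [(array([ 0.541,  0.027, -0.001]), 0.56), (array([ 0.483,  0.064, -0.   ]), 0.46), (array([ 0.444,  0.018, -0.003]), 0.41), (array([0.614, 0.294, 0.004]), 0.24)]
scene tray [(array([ 0.464,  0.308, -0.001]), 0.82), (array([ 0.649, -0.212,  0.005]), 0.49)]
scene stand [(array([0.613, 0.293, 0.001]), 0.55)]
side nut [(array([ 0.443,  0.016, -0.006]), 0.63), (array([0.542, 0.03 , 0.   ]), 0.58), (array([ 0.487,  0.072, -0.001]), 0.56)]
side tray [(array([ 0.461,  0.308, -0.004]), 0.76), (array([0.726, 0.139, 0.001]), 0.42)]
side stand [(array([0.612, 0.293, 0.002]), 0.63)]
```

View pics/side8.png

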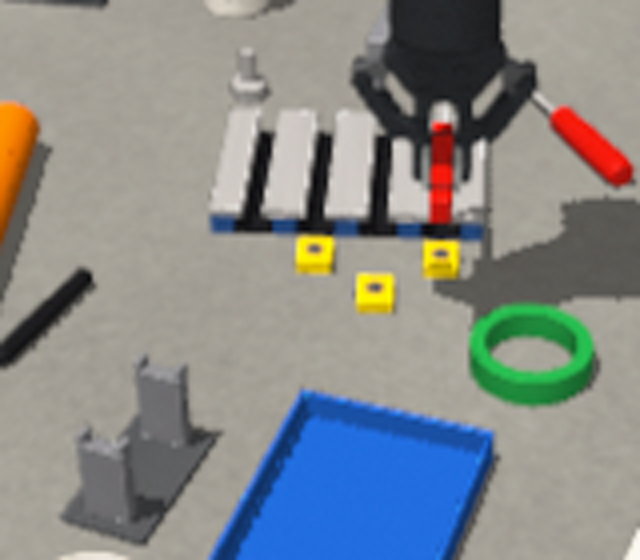

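All three nuts lie clear of the mouths (crop 315,253; 375,292; 440,258) and every slot is empty. I'm returning the pick to its stand.

servo_tool(
  rows=[
    [0.9,1.2,1,0,0,-0.5,1],
    [2.2,2.6,1,0,0,-1,1],
    [3.5,4,1,0,0,-1.5,1],
    [4.8,5.4,1,0,0,-2,1],
    [6.09,6.7,1,0,0,-2.29,1],
  ],
)

```text
clock: 24.4
tool_pos: [0.6195, 0.2855, 0.1602]
ee_rot: [0.775, 0.632, -0.001, -0.0]
force: [-0.1, -0.1, 0.3]
width: 0.171
grip_force: 60.5
```

servo_tool(
  rows=[
    [0,0.37,0,0,0,0,1],
    [0,0.37,0,0,0,0,1],
    [0,0.37,0,0,0,0,1],
  ],
)

```text
clock: 24.78
tool_pos: [0.6177, 0.294, 0.1615]
ee_rot: [0.775, 0.632, -0.001, -0.0]
force: [-0.9, -0.5, -1.8]
width: 0.169
grip_force: 60.5
```

Run:
```python
from h import *
np.set_printoptions(precision=4,suppress=True)
s=bot.get_state();print(s["tool_pos"],psi(s),s["force"],(np.array([.6158,.2944,.0769])-s["tool_pos"])/.03)
print("home psi",psi({"ee_rot":[.775,.632,.002,.001]}))
```

```text
[0.6177 0.294  0.1615] -11.567272542083217 [-0.9497 -0.4672 -1.8121] [-0.0631  0.0119 -2.8213]
home psi -11.606836866235183
```

servo_tool(
  rows=[
    [-0.06,0,-1,0,0,0,1],
    [-0.06,0,-2,0,0,0,1],
    [-0.06,0,-2.5,0,0,0,1],
    [-0.06,0,-2.75,0,0,0,1],
    [-0.06,0,-2.75,0,0,0,1],
  ],
)

```text
clock: 25.4
tool_pos: [0.6169, 0.2949, 0.0798]
ee_rot: [0.775, 0.632, -0.0, -0.0]
force: [-1.3, -0.3, -1.0]
width: 0.172
grip_force: 60.4
```

servo_tool(
  rows=[
    [0,0,-0.08,0,0,0,1],
    [0,0,-0.08,0,0,0,1],
  ],
)

```text
clock: 25.65
tool_pos: [0.617, 0.2955, 0.0778]
ee_rot: [0.775, 0.632, 0.0, -0.0]
force: [-1.5, -0.3, 0.0]
width: 0.174
grip_force: 60.6
```

servo_tool(
  rows=[
    [0,0,-0.05,0,0,0,1],
    [0,0,-0.05,0,0,0,0.75],
    [0,0,-0.05,0,0,0,0.5],
    [0,0,-0.05,0,0,0,0.4],
  ],
)

```text
clock: 26.15
tool_pos: [0.6175, 0.2953, 0.0757]
ee_rot: [0.775, 0.632, 0.0, 0.0]
force: [-0.1, -0.3, -1.3]
width: 0.599
grip_force: 0.0
```

servo_tool(
  rows=[
    [0,0,1,0,0,0,0.3],
    [0,0,2.5,0,0,0,0.2],
    [0,0,4,0,0,0,0.2],
    [-1,-1.5,5,0,0,0.6,0.2],
    [-2,-3,5,0,0,1.2,0.2],
  ],
)

```text
clock: 26.78
tool_pos: [0.5586, 0.2049, 0.2286]
ee_rot: [0.718, 0.696, 0.003, 0.002]
force: [-0.4, -0.5, -0.5]
width: 0.799
grip_force: 0.0
```

servo_tool(
  rows=[
    [-0.7,-1.5,0,0,0,0.6,0.2],
    [-1.2,-3,0,0,0,1.1,0.2],
    [-1.5,-4.4,0,0,0,1.1,0.2],
    [-1.5,-4.4,0,0,0,1.1,0.2],
  ],
)

```text
clock: 27.28
tool_pos: [0.5116, 0.0708, 0.226]
ee_rot: [0.665, 0.747, -0.0, 0.001]
force: [0.6, 0.6, 1.0]
width: 0.801
grip_force: 0.0
```

Run:
```python
from h import *
np.set_printoptions(precision=4,suppress=True)
s=bot.get_state();p=bot.capture("wrist");print(s["tool_pos"],psi(s));save(p,"w9.png")
print([(np.round(d["centre"],3),round(d["p"],2),proj(p,d["centre"],s)[0].round()) for d in bot.pinpoint(p,"nut")][:4])
im=cv2.cvtColor(p["pixels"],cv2.COLOR_RGB2HSV);m=cv2.inRange(im,(22,140,100),(35,255,255))
n,l,st,c=cv2.connectedComponentsWithStats(m)
for i in range(1,n):
    if st[i,4]>150:
        v,u=np.nonzero(l==i);X=back(p,np.c_[u,v],.012,s)[:,:2]
        r=cv2.minAreaRect((X*1000).astype(np.float32));print(st[i,4],r)
for n in ["scene","side"]:
    q=bot.capture(n)
    for t in ["pick","pick_tip"]: print(n,t,[(np.round(d["centre"],3),round(d["p"],2)) for d in bot.pinpoint(q,t)][:3])
save(q,"side9.png",(220,200,380,320),5)
```

```text
[0.5116 0.0708 0.226 ] 6.632527354736076
[(array([ 0.544,  0.028, -0.003]), 0.9, array([336., 207.])), (array([0.486, 0.071, 0.002]), 0.88, array([293., 169.])), (array([ 0.437,  0.02 , -0.002]), 0.83, array([249., 204.]))]
617 ((487.551025390625, 68.85926818847656), (27.549028396606445, 33.80302429199219), 6.5993547439575195)
571 ((444.5101318359375, 18.66874122619629), (28.9460391998291, 34.15607452392578), 6.596086502075195)
566 ((542.1317138671875, 28.672130584716797), (27.698991775512695, 34.51809310913086), 7.1938157081604)
scene pick [(array([0.615, 0.296, 0.065]), 0.91), (array([0.263, 0.321, 0.005]), 0.77)]
scene pick_tip [(array([0.185, 0.247, 0.008]), 0.65), (array([0.596, 0.206, 0.006]), 0.56)]
side pick [(array([0.262, 0.315, 0.01 ]), 0.79), (array([0.616, 0.294, 0.069]), 0.6), (array([ 0.529, -0.083,  0.001]), 0.4)]
side pick_tip [(array([0.601, 0.209, 0.008]), 0.89), (array([0.183, 0.247, 0.011]), 0.65), (array([0.616, 0.296, 0.067]), 0.43)]
```

View pics/side9.png

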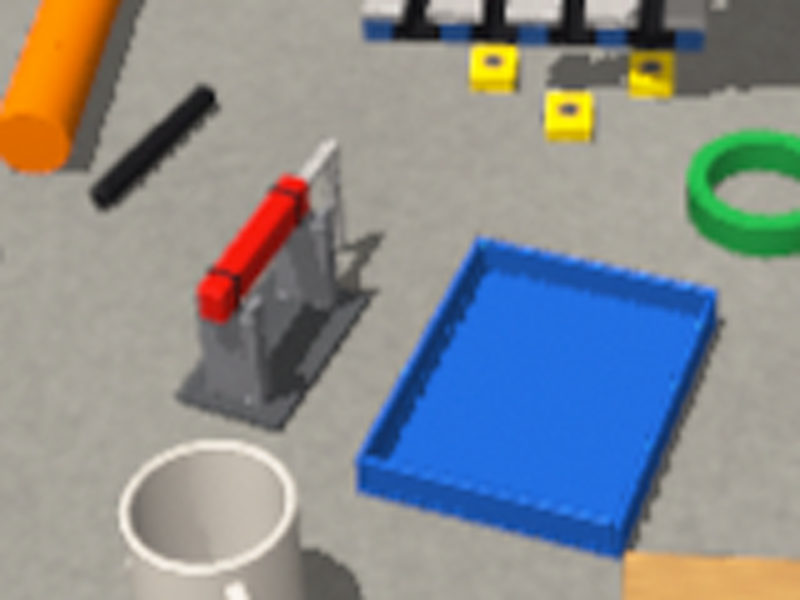

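The pick lies back in the forks with its hook free, as before. The nuts are at crop (492,67), (568,115) and (650,73). I'm carrying the nuts, the middle one first.

servo_tool(
  rows=[
    [-0.8,-0.06,-1.8,0,0,0,0.4],
    [-0.8,-0.06,-3.6,0,0,0,0.45],
    [-0.8,-0.06,-5.4,0,0,0,0.45],
    [-0.8,-0.06,-6.6,0,0,0,0.45],
    [-0.8,-0.06,-7.13,0,0,0,0.45],
  ],
  grip_force=50,
)

```text
clock: 28.3
tool_pos: [0.4868, 0.072, 0.0095]
ee_rot: [0.663, 0.748, -0.001, -0.001]
force: [-0.3, -0.2, -0.0]
width: 0.545
grip_force: 0.0
```

servo_tool(
  rows=[
    [0,0,0,0,0,0,0.45],
    [0,0,0,0,0,0,0.8],
    [0,0,0,0,0,0,1],
    [0,0,0,0,0,0,1],
    [0,0,0,0,0,0,1],
  ],
)

```text
clock: 28.92
tool_pos: [0.4886, 0.0716, 0.0123]
ee_rot: [0.664, 0.748, 0.001, 0.0]
force: [-0.3, 0.8, 4.5]
width: 0.311
grip_force: 50.0
```

servo_tool(
  rows=[
    [0,0,0.5,0,0,0,1],
    [0,0,1.5,0,0,0,1],
    [0,0,3,0,0,0,1],
  ],
)

```text
clock: 29.3
tool_pos: [0.4868, 0.0713, 0.1015]
ee_rot: [0.664, 0.748, -0.001, -0.001]
force: [0.1, 0.5, -0.9]
width: 0.314
grip_force: 49.5
```

servo_tool(
  rows=[
    [-0.2,2,0,0,0,0,1],
    [-0.4,4,0,0,0,0,1],
    [-0.6,6,0,0,0,0,1],
    [-0.8,8,0,0,0,0,1],
    [-0.8,9.6,0,0,0,0,1],
  ],
)

```text
clock: 29.92
tool_pos: [0.4631, 0.3616, 0.1016]
ee_rot: [0.663, 0.749, -0.0, -0.0]
force: [1.2, -0.9, -0.3]
width: 0.311
grip_force: 49.5
```

servo_tool(
  rows=[
    [0,0,-1,0,0,0,1],
    [0,0,-2,0,0,0,1],
    [0,0,-2.7,0,0,0,1],
    [0,0,-2.7,0,0,0,1],
    [0,0,-2.7,0,0,0,0.6],
  ],
)

```text
clock: 30.55
tool_pos: [0.4647, 0.3597, 0.0215]
ee_rot: [0.664, 0.748, 0.001, 0.0]
force: [0.5, 0.4, -0.0]
width: 0.4
grip_force: 0.0
```

servo_tool(
  rows=[
    [0,0,0,0,0,0,0.5],
    [0,0,1.5,0,0,0,0.45],
    [0,0,3,0,0,0,0.45],
  ],
)

```text
clock: 30.92
tool_pos: [0.4642, 0.3594, 0.1124]
ee_rot: [0.664, 0.748, 0.0, 0.0]
force: [0.8, 1.0, 0.1]
width: 0.549
grip_force: 0.0
```

servo_tool(
  rows=[
    [0.5,-2,0.4,0,0,0,0.45],
    [1,-4,0.8,0,0,0,0.45],
    [1.5,-6,0.8,0,0,0,0.45],
    [2,-7.9,0.8,0,0,0,0.45],
    [2.4,-9.8,0.8,0,0,0,0.45],
  ],
)

```text
clock: 31.55
tool_pos: [0.5371, 0.0635, 0.1362]
ee_rot: [0.664, 0.748, 0.001, 0.001]
force: [1.4, 0.1, -0.8]
width: 0.549
grip_force: 0.0
```

```bash
cat > nuts.py <<'E'
from h import *
np.set_printoptions(precision=4,suppress=True)
s=bot.get_state();print(s["tool_pos"],psi(s))
def blobs(p,s):
    im=cv2.cvtColor(p["pixels"],cv2.COLOR_RGB2HSV);m=cv2.inRange(im,(22,140,80),(35,255,255))
    n,l,st,c=cv2.connectedComponentsWithStats(m)
    for i in range(1,n):
        if st[i,4]>60:
            v,u=np.nonzero(l==i);X=back(p,np.c_[u,v],.012,s)[:,:2]
            r=cv2.minAreaRect((X*1000).astype(np.float32));
            if max(r[1])<60: print(st[i,4],np.round(r[0]),np.round(r[1]),round(r[2],1))
p=bot.capture("wrist");blobs(p,s)
q=bot.capture("side")
for t in ["nut","tray"]: print(t,[(np.round(d["centre"],3),round(d["p"],2)) for d in bot.pinpoint(q,t)][:4])
blobs(q,None)
E
python3 nuts.py
```

```text
[0.5371 0.0635 0.1362] 6.834823231360059
1035 [445.  19.] [30. 36.] 6.7
933 [542.  29.] [27. 36.] 6.7
nut [(array([0.467, 0.357, 0.005]), 0.63), (array([ 0.444,  0.018, -0.003]), 0.49), (array([0.539, 0.032, 0.002]), 0.38)]
tray [(array([ 0.46 ,  0.307, -0.001]), 0.72)]
75 [540.  34.] [29. 42.] 9.4
78 [442.  26.] [25. 47.] 7.9
101 [463. 359.] [28. 35.] 9.7
```

servo_tool(
  rows=[
    [0.16,-1.15,-0.5,0,0,0,0.45],
    [0.16,-1.15,-2,0,0,0,0.45],
    [0.16,-1.15,-3.5,0,0,0,0.45],
    [0.16,-1.15,-4.15,0,0,0,0.45],
    [0.16,-1.15,-4.15,0,0,0,0.45],
  ],
)

```text
clock: 32.38
tool_pos: [0.5404, 0.0329, 0.01]
ee_rot: [0.663, 0.749, -0.0, -0.001]
force: [-0.1, 0.1, -0.0]
width: 0.552
grip_force: 0.0
```

servo_tool(
  rows=[
    [0,0,0,0,0,0,0.8],
    [0,0,0,0,0,0,1],
    [0,0,0,0,0,0,1],
    [0,0,0,0,0,0,1],
  ],
)

```text
clock: 32.88
tool_pos: [0.5413, 0.032, 0.011]
ee_rot: [0.664, 0.748, 0.001, -0.0]
force: [0.8, 4.5, 5.5]
width: 0.306
grip_force: 53.6
```

servo_tool(
  rows=[
    [0,0,0.5,0,0,0,1],
    [0,0,1.5,0,0,0,1],
    [0,0,3,0,0,0,1],
  ],
)

```text
clock: 33.25
tool_pos: [0.5397, 0.0305, 0.1005]
ee_rot: [0.664, 0.748, -0.001, -0.001]
force: [1.0, -0.1, -0.9]
width: 0.311
grip_force: 50.3
```

servo_tool(
  rows=[
    [-0.5,1.9,0,0,0,0,1],
    [-1,3.8,0,0,0,0,1],
    [-1.55,5.7,0,0,0,0,1],
    [-2.1,7.6,0,0,0,0,1],
    [-2.57,9.3,0,0,0,0,1],
  ],
)

```text
clock: 33.88
tool_pos: [0.4632, 0.3114, 0.101]
ee_rot: [0.663, 0.748, 0.0, 0.001]
force: [1.6, -0.3, -0.7]
width: 0.311
grip_force: 50.3
```

servo_tool(
  rows=[
    [0,0,-1,0,0,0,1],
    [0,0,-2,0,0,0,1],
    [0,0,-2.7,0,0,0,1],
    [0,0,-2.7,0,0,0,1],
    [0,0,-2.7,0,0,0,0.6],
  ],
)

```text
clock: 34.5
tool_pos: [0.4647, 0.3101, 0.0203]
ee_rot: [0.664, 0.748, 0.001, 0.001]
force: [-0.7, -0.0, 0.0]
width: 0.4
grip_force: 0.0
```

servo_tool(
  rows=[
    [0,0,0,0,0,0,0.5],
    [0,0,1.5,0,0,0,0.45],
    [0,0,3,0,0,0,0.45],
  ],
)

```text
clock: 34.88
tool_pos: [0.4639, 0.3098, 0.1109]
ee_rot: [0.664, 0.748, 0.0, 0.0]
force: [0.5, 0.5, 0.5]
width: 0.545
grip_force: 0.0
```

servo_tool(
  rows=[
    [0,-2,0.4,0,0,0,0.45],
    [-0.2,-4,0.8,0,0,0,0.45],
    [-0.4,-6,0.8,0,0,0,0.45],
    [-0.5,-7.5,0.8,0,0,0,0.45],
    [-0.6,-8.5,0.8,0,0,0,0.45],
  ],
)

```text
clock: 35.5
tool_pos: [0.4459, 0.0529, 0.1345]
ee_rot: [0.664, 0.748, 0.001, 0.001]
force: [0.3, 0.8, 0.2]
width: 0.552
grip_force: 0.0
```

```bash
python3 nuts.py
```

```text
[0.4459 0.0529 0.1345] 6.749001124306689
907 [443.  19.] [27. 37.] 5.4
nut [(array([0.464, 0.31 , 0.006]), 0.55), (array([ 0.444,  0.019, -0.005]), 0.54)]
tray [(array([ 0.463,  0.308, -0.003]), 0.8)]
67 [442.  26.] [25. 46.] 7.1
102 [463. 308.] [27. 37.] 9.7
100 [463. 359.] [28. 35.] 9.7
```

servo_tool(
  rows=[
    [-0.06,-1.1,-0.5,0,0,0,0.45],
    [-0.06,-1.1,-2,0,0,0,0.45],
    [-0.06,-1.1,-3.5,0,0,0,0.45],
    [-0.06,-1.1,-4.1,0,0,0,0.45],
    [-0.06,-1.1,-4.1,0,0,0,0.45],
  ],
)

```text
clock: 36.33
tool_pos: [0.4442, 0.0232, 0.0098]
ee_rot: [0.663, 0.749, -0.0, -0.0]
force: [0.7, 0.2, 0.6]
width: 0.545
grip_force: 0.0
```

servo_tool(
  rows=[
    [0,0,0,0,0,0,0.8],
    [0,0,0,0,0,0,1],
    [0,0,0,0,0,0,1],
    [0,0,0,0,0,0,1],
  ],
)

```text
clock: 36.83
tool_pos: [0.4448, 0.0227, 0.011]
ee_rot: [0.664, 0.748, 0.001, 0.0]
force: [-0.2, 3.0, 5.2]
width: 0.311
grip_force: 52.6
```

servo_tool(
  rows=[
    [0,0,0.5,0,0,0,1],
    [0,0,1.5,0,0,0,1],
    [0,0,3,0,0,0,1],
  ],
)

```text
clock: 37.2
tool_pos: [0.4429, 0.0223, 0.1002]
ee_rot: [0.663, 0.748, -0.001, -0.001]
force: [1.1, 0.3, -1.3]
width: 0.312
grip_force: 49.6
```

servo_tool(
  rows=[
    [0.2,1.9,0,0,0,0,1],
    [0.4,3.8,0,0,0,0,1],
    [0.6,5.7,0,0,0,0,1],
    [0.69,7.9,0,0,0,0,1],
    [0.69,7.9,0,0,0,0,1],
  ],
)

```text
clock: 37.83
tool_pos: [0.4648, 0.2632, 0.1001]
ee_rot: [0.662, 0.75, 0.001, -0.0]
force: [0.2, -0.2, -0.6]
width: 0.314
grip_force: 49.6
```

servo_tool(
  rows=[
    [0,0,-1,0,0,0,1],
    [0,0,-2,0,0,0,1],
    [0,0,-2.7,0,0,0,1],
    [0,0,-2.7,0,0,0,1],
    [0,0,-2.7,0,0,0,0.6],
  ],
)

```text
clock: 38.45
tool_pos: [0.4653, 0.2588, 0.02]
ee_rot: [0.664, 0.748, 0.001, 0.0]
force: [-0.5, 0.6, -0.2]
width: 0.403
grip_force: 0.0
```

servo_tool(
  rows=[
    [0,0,0,0,0,0,0.5],
    [0,0,1.5,0,0,0,0.45],
    [0,0,3,0,0,0,0.3],
    [0,-1,4.5,0,0,0,0],
    [0,-3,5,0,0,-1,0],
  ],
)

```text
clock: 39.08
tool_pos: [0.4673, 0.1698, 0.1736]
ee_rot: [0.714, 0.7, 0.004, 0.002]
force: [0.4, -0.0, -0.3]
width: 0.999
grip_force: 0.0
```

servo_tool(
  rows=[
    [0,-2,0,0,0,-1,0],
    [0,-4,0,0,0,-2,0],
    [0,-6,0,0,0,-3,0],
    [0.3,-8,0,0,0,-4.2,0],
    [0.6,-10,0,0,0,-4.2,0],
  ],
)

```text
clock: 39.7
tool_pos: [0.483, -0.1332, 0.1707]
ee_rot: [0.886, 0.463, 0.001, 0.001]
force: [1.3, 0.9, -0.3]
width: 1.0
grip_force: 0.0
```

servo_tool(
  rows=[
    [0.2,-2,0,0,0,0,0],
    [0.5,-3.5,0,0,0,0,0],
    [0.5,-4,0,0,0,0,0],
    [0.5,-4,0,0,0,0,0],
  ],
)

```text
clock: 40.2
tool_pos: [0.4974, -0.2513, 0.1696]
ee_rot: [0.886, 0.463, 0.0, -0.0]
force: [0.1, 0.7, 0.5]
width: 1.002
grip_force: 0.0
```

```bash
python3 nuts.py
python3 - <<'E'
from h import *
np.set_printoptions(precision=4,suppress=True)
s=bot.get_state();print(s["tool_pos"],psi(s),(np.array([.494,-.305,.096])-s["tool_pos"])/.03)
q=bot.capture("scene");save(q,"scene10.png")
for t in ["pick","tray","cap_grip","nut"]: print(t,[(np.round(d["centre"],3),round(d["p"],2)) for d in bot.pinpoint(q,t)][:4])
E
```

```text
[ 0.4974 -0.2513  0.1696] -34.84182441084094
nut [(array([0.465, 0.317, 0.004]), 0.53), (array([0.468, 0.37 , 0.004]), 0.44), (array([ 0.465,  0.252, -0.001]), 0.39)]
tray [(array([ 0.471,  0.318, -0.002]), 0.87)]
88 [464. 253.] [27. 40.] 9.6
101 [469. 316.] [26. 37.] 9.6
111 [468. 368.] [26. 38.] 9.8
[ 0.4974 -0.2493  0.1695] -34.66511373623347 [-0.1146 -1.8575 -2.4501]
pick [(array([0.616, 0.295, 0.066]), 0.93), (array([0.263, 0.324, 0.007]), 0.58)]
tray []
cap_grip [(array([0.468, 0.316, 0.001]), 0.71), (array([ 0.492, -0.306,  0.1  ]), 0.63)]
nut [(array([0.467, 0.251, 0.002]), 0.65), (array([0.468, 0.315, 0.005]), 0.52)]
```

View pics/scene10.png

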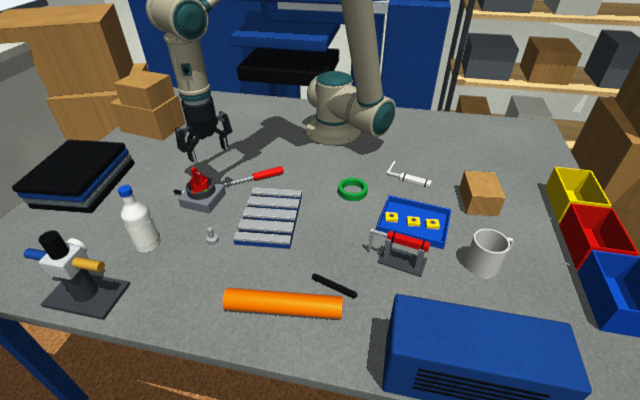

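The tray was knocked slightly, but all three nuts are in it (392,217; 414,224; 432,224) and the pick is home. Now to lock the isolator.

servo_tool(
  rows=[
    [-0.1,-1.83,0,0,0,-0.1,0],
    [-0.1,-1.83,-0.8,0,0,-0.1,0],
    [-0.1,-1.83,-1.6,0,0,-0.1,0.2],
    [-0.1,-1.83,-2.45,0,0,-0.1,0.4],
    [-0.1,-1.83,-2.45,0,0,-0.1,0.5],
  ],
  grip_force=80,
)

```text
clock: 41.28
tool_pos: [0.4934, -0.3047, 0.0939]
ee_rot: [0.889, 0.458, -0.001, -0.002]
force: [-0.0, -0.3, 0.1]
width: 0.496
grip_force: 0.0
```

servo_tool(
  rows=[
    [0,0,0,0,0,0,1],
    [0,0,0,0,0,0,1],
    [0,0,0,0,0,0,1],
    [0,0,0,0,0,0,1],
  ],
)

```text
clock: 41.78
tool_pos: [0.4949, -0.306, 0.0966]
ee_rot: [0.889, 0.457, 0.0, 0.001]
force: [-0.4, 0.6, 3.3]
width: 0.144
grip_force: 78.7
```

servo_tool(
  rows=[
    [0,0,-0.2,0,0,0,1],
    [0,0,-0.4,0,0,0,1],
    [0,0,-0.48,0,0,0,1],
    [0,0,-0.48,0,0,0,1],
    [0,0,-0.48,0,0,0,1],
  ],
)

```text
clock: 42.4
tool_pos: [0.495, -0.3061, 0.083]
ee_rot: [0.889, 0.457, 0.0, 0.001]
force: [-1.9, 2.0, 11.3]
width: 0.142
grip_force: 79.9
```

servo_tool(
  rows=[
    [0,0,-0.05,0,0,-1,1],
    [0,0,-0.05,0,0,-2,1],
    [0,0,-0.05,0,0,-3,1],
    [0,0,-0.05,0,0,-4,1],
    [0,0,-0.05,0,0,-5,1],
  ],
)

```text
clock: 43.02
tool_pos: [0.4949, -0.3061, 0.0817]
ee_rot: [0.992, 0.124, 0.0, 0.001]
force: [-3.2, 2.7, 12.2]
width: 0.147
grip_force: 80.1
```

servo_tool(
  rows=[
    [0,0,0,0,0,-1,1],
    [0,0,0,0,0,-2,1],
    [0,0,0,0,0,-2.8,1],
    [0,0,0,0,0,-2.8,1],
    [0,0,0,0,0,-2.8,1],
  ],
)

```text
clock: 43.65
tool_pos: [0.4947, -0.3061, 0.0816]
ee_rot: [0.998, -0.068, 0.0, 0.001]
force: [-3.2, 1.9, 11.3]
width: 0.142
grip_force: 80.4
```

Run:
```python
from h import *
s=bot.get_state();print(s["tool_pos"],psi(s),s["force"],s["wrist_torque"])
```

```text
[ 0.49472455 -0.30610645  0.0816244 ] -97.80962413341909 [-3.24863485  1.93420295 11.34633145] [0.48675579 0.71674397 0.66530371]
```

servo_tool(
  rows=[
    [0,0,0.2,0,0,0,1],
    [0,0,0.3,0,0,0,1],
    [0,0,0.3,0,0,0,1],
    [0,0,0.3,0,0,0,0.6],
    [0,0,0.3,0,0,0,0.4],
  ],
)

```text
clock: 44.28
tool_pos: [0.495, -0.3061, 0.0886]
ee_rot: [0.998, -0.069, 0.0, 0.0]
force: [-0.4, 1.3, 0.5]
width: 0.561
grip_force: 0.0
```

servo_tool(
  rows=[
    [0,0,0.3,0,0,0,0],
    [0,0,1.5,0,0,0,0],
    [0,0,3,0,0,0,0],
    [0,0,4.5,0,0,0,0],
    [0,0,5,0,0,0,0],
  ],
)

```text
clock: 44.9
tool_pos: [0.496, -0.307, 0.2425]
ee_rot: [0.998, -0.069, 0.003, 0.002]
force: [0.2, -1.1, -0.2]
width: 0.997
grip_force: 0.0
```

Run:
```python
from h import *
np.set_printoptions(precision=4,suppress=True)
s=bot.get_state();p=bot.capture("wrist");print(s["tool_pos"],psi(s))
print([d["centre"] for d in bot.pinpoint(p,"cap_grip")])
u=proj(p,[.494,-.305,.07],s)[0].astype(int)
save(p,"w11.png",(u[0]-100,max(0,u[1]-90),u[0]+100,u[1]+90),3)
q=bot.capture("scene")
for t in ["cap_grip","pick","driver","clamp_screw","spray","nut"]: print(t,[(np.round(d["centre"],3),round(d["p"],2)) for d in bot.pinpoint(q,t)][:3])
```

```text
[ 0.496  -0.307   0.2425] -97.96116318296956
[[0.4943, -0.3063, 0.0933]]
cap_grip [(array([ 0.492, -0.309,  0.094]), 0.78)]
pick [(array([0.614, 0.297, 0.065]), 0.93), (array([0.259, 0.324, 0.004]), 0.53)]
driver [(array([ 0.372, -0.19 , -0.004]), 0.8), (array([0.599, 0.209, 0.005]), 0.73)]
clamp_screw [(array([0.468, 0.317, 0.001]), 0.67), (array([ 0.648, -0.209,  0.001]), 0.61), (array([ 0.529, -0.082, -0.003]), 0.3)]
spray [(array([ 0.694, -0.371, -0.   ]), 0.58), (array([ 0.468,  0.319, -0.001]), 0.26)]
nut [(array([0.466, 0.364, 0.004]), 0.68), (array([0.468, 0.312, 0.002]), 0.66), (array([0.467, 0.254, 0.002]), 0.61)]
```

View pics/w11.png

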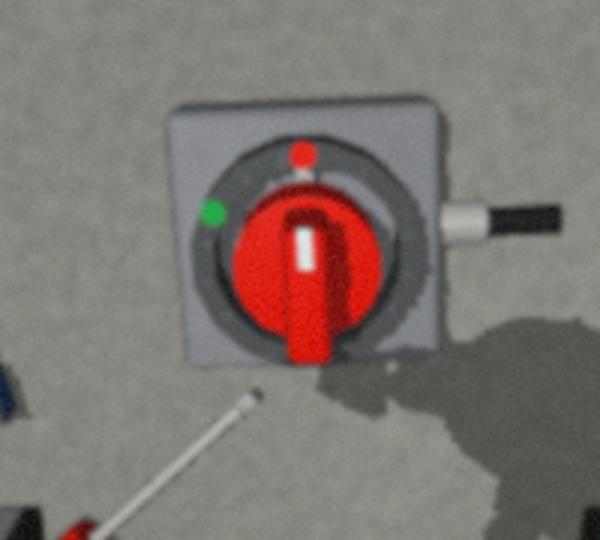

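The fin points at the red dot (303,155) and the cap is back at its locked height of 0.093–0.094 m. The nuts are in the tray and the pick is home, so I'm handing in.

```bash
python3 -c "
from workcell import bot
print(bot.hand_in())"
```

```text
the job is handed in; nothing more can be done
None
```

The job is handed in: I released the isolator, dragged out all three nuts with the pick and put them in the tray, laid the pick back in its stand, and locked the isolator again; the judging returned no verdict.

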